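# Check a bench photometer: hold the reference filter home in its slot

## Robot

A 6-joint arm with a two-finger parallel gripper is mounted at the origin on a cart in front of the work surface, level with it; the furniture and walls round the work are solid. World frame = base frame: x ahead of the robot, y to its left, z up, the work surface at z = 0. Lengths are in m, angles in rad, forces in N, time in s.
With the tool pointing down it reaches from about 0.35 to 0.875 m from the base axis. Payload 15.5 kg.
Tool frame: the origin (TCP) lies on the centre line of the jaws, within the pads' length; the fingertips stand 22 mm ahead of it and the grasp point (between the pads) lies 3 mm ahead of it (ctrl.tip_extent is the distance from the TCP to the fingertips, in m); z points along the fingers, y is the line along which they close (so a half turn about z gives the same grasp; the last joint's range is limited). The gripper opens to 85 mm and grips with 20 to 120 N. Pads are 22 mm wide; open, the fingers measure 114 mm over their backs; the gripper's body (76 mm by 85 mm) begins 54 mm behind the grasp point. The pads swing forward as they close: fully open they stand 13 mm farther back than shut.
Start: joints at [1.046, 0.494, 1.345, -0, 1.302, -0.096], TCP at [0.26, 0.568, 0.219] pointing down, gripper open.
Joint ranges: [-2.91, 2.91], [-0.82, 2.16], [0.22, 2.67], [-1.22, 4.37], [0.12, 2.79], [-3.08, 3.08]. Speed limits (rad/s): [1.89, 1.89, 2.57, 3.01, 3.01, 3.01].

## Interface

Orientations are given as a unit quaternion [w, x, y, z].
In Python, from bench import ctrl gives the robot as it stands.
- The arm moves only by the shell command python3 -m handwheel 'ROWS' [FORCE]. ROWS is JSON, a list of rows, each a list of 3 entries, a list of its own where there are three numbers: the gripper command: -1 is shut, 1 is fully open, values between are in proportion, then the shift along the tool's x, y, z in mm, then the turn about the tool's z in rad. In form: [[claw, [x, y, z], roll], ...]. A call has 1 to 5 rows; each row is the pose to reach, as a shift and turn from the pose commanded when the call began, along the tool's axes at that moment; what a row does not reach only later rows make up. A row lasts 1/12 s, in which the tool goes at most 41.7 mm and 7.16 degrees, less where a joint would pass 70% of its speed; a pose out of reach is approached as far as the arm can. A call with a gripper value outside its range is refused whole. The fingers move at their own pace and stop on an object; FORCE is the grip in N (left out, the last holds). Time passes only in rows, so rows that repeat a pose let the fingers close. It gives the time, the measured TCP pose, the force, the opening and the grip force at its end, in the units of the state.
- ctrl.read_state(): the state, without advancing time (a new reading comes with each control period).
- ctrl.read_camera(name): name is "scene" or "top"; returns the picture (420x560x3 uint8, red, green, blue); there is no depth.
- ctrl.camera_model(name): a dict with "K" (3x3 intrinsics, pixels), "extrinsics" (4x4, takes a point from camera to world coordinates). Camera axes: x right, y down, z forward; pixel columns grow to the right and rows downward; lengths in m; the calibration is good to about 2 mm. A picture is of the moment at which its call begins. camera_model takes no time and is no camera call.
- ctrl.finish_job(): hands the job in; it is judged then, once.
The state is a dict: "clock": time; "qpos": joint angles; "joint_vel": joint speeds; "joint_torque": joint torques, N m; "ee_pos": TCP position; "eef_rot": TCP orientation; "wrist_force": force on the tool from outside, world axes, zero at the start; "torque": the same for the moment, N m; "width": opening from 0.0 (shut) to 1.0 (fully open); "grasp_force": force on a finger pad.
Only numpy, scipy, OpenCV 4.12 (cv2) and the standard library are available. Lean on these libraries where they do the work, as an engineer would, in place of code of your own. Each camera call takes 0.05 s, during which the arm holds its last target. There are 200 camera calls.

## Task

Carry out the daily check of the bench photometer. Push the dust shutter on its measuring head fully to the right to uncover the slot, then take the reference filter, the slide with the single large round window and the round-topped grip, out of its storage block and lower it upright through the slot and down against the sprung carriage inside until its collar sits on the measuring head. Finish while still holding it pressed home there, because the spring lifts it as soon as it is let go; do not force it, and leave the other two slides and everything else on the bench where they are.

Things in the scene. Friction and masses are not known exactly. Their poses are not given: they have to be found in the camera images.
- photometer: Small white bench instrument, fixed; origin on the bench below the slot, x to its rear, y to its left, z up. Housing from x = -42 to 38 mm and y = -84 to 33 mm; sloping display panel at the front (-x, 30 to 52 mm high). On it the black measuring head, flat top 80 mm above the bench, x = -22 to 28 mm, y = -80 to 29 mm; two guides along y, 5.5 mm high, at x = -14 and +14 mm.
- slot_mouth (a point): Centre of the mouth of the vertical slot in the measuring head, at the level of its flat top, 80 mm above the bench. The slot is 10 mm wide along x of this frame and 32 mm long along y, with a 3 mm bevelled lead-in all round; z is up. A sprung carriage waits in it, its pad 25 mm below the mouth.
- carriage (a joint): How far the sprung carriage in the slot is pushed down, in m: 0 at rest, 0.020 when a filter is home (foot 45 mm below the mouth, collar on the head's top); its own stop is at 0.024. It pushes up with 3 N when first touched, about 8 N when the filter is home.
- shutter (a joint): How far the dust shutter on top of the head is slid to the right, in m: at 0 it covers the slot, 0.050 is its stop, fully open. It slides along -y of slot_mouth with about 1.5 N of friction and stays where it is left. A 24 mm wide, 3 mm thick aluminium plate with a finger rib.
- shutter_rib (a point): Centre of the upright aluminium finger rib on the shutter: 8 mm thick along y, 24 mm long along x, 20 mm high (its foot, 10 mm below this point, stands on the 3 mm plate, which lies on the head's top). It is 23 mm right of the middle of the slot when shut, 73 mm when open. Same axes as slot_mouth.
- reference_filter: Flat slide standing in the block, 60 g, 95 mm tall; origin at the centre of its foot, z up, x its thin direction, y its width. Aluminium blade 8 x 30 mm, 45 mm long, bevelled foot, with ONE round dark window 18 mm across; black collar 20 x 42 mm, 5 mm high; black grip 10 mm thick, 24 mm wide, 45 mm high, with a ROUND top. Either way round fits.
- reference_filter_grip (a point): Middle of the reference filter's grip: 75 mm above the foot, 30 mm above the collar's underside, 25 mm above its top face, 20 mm below the top of the grip. Same axes as the filter.
- reference_filter_collar (a point): Centre of the underside of the reference filter's collar, on the blade's axis, 45 mm above the foot: when the filter is home this point coincides with slot_mouth. Same axes as the filter.
- filter_block: Grey plastic storage block, 42 x 148 mm, 42 mm high, fixed; origin at the centre of its underside. Three pockets along its y axis at -46, 0 and +46 mm hold the slides, each slide's width along y; they are 20 mm deep and 1.6 mm wider than the blades; the feet stand 22 mm above the bench. Which slide is in which pocket changes.
- two_hole_filter_grip (a point): Middle of the grip of another slide in the block, same sizes and axes as the reference filter but with TWO small round windows side by side and a SQUARE-topped grip; it stays in the block.
- blank_slide_grip (a point): Middle of the grip of the third slide in the block, same sizes and axes but with NO window and a SQUARE-topped grip; it stays in the block.
- timer_centre (a point): Small white countdown timer, 44 x 64 x 33 mm, right of the photometer beside the large analyser; leave it alone. The point is at its centre.
- pen_centre (a point): Blue ball pen, 141 mm long, 11 mm thick, near the front of the bench; leave it alone.
- label_roll_centre (a point): Roll of white labels, 74 mm across and 30 mm high, left of the photometer; leave it alone. The point is at its centre.
Things that resemble listed ones, but are neither listed nor needed, are in the scene too. Leave any green or purple look-alike of the reference_filter alone.

How it is judged:
By the outcome, as a careful person would: the job done as asked, in the order asked, and still so for the second after the job is handed in, while the arm keeps its last pose, push and grip.
It also fails if it takes over 54 s, if anything falls off the work surface, if the arm or the gripper's body presses on something with over 40 N, if the wrist force passes 120 N, or if a joint passes its speed limit or range.

## Working session

There is one attempt and no reset: what is moved stays moved. The work goes in short steps, Python scripts to look and compute and a shell command to move; the robot and the scene stay as the last step left them, time stands still between calls to the robot, and variables do not carry over. Pictures are saved under pics/ and viewed, at most 10 in all, crops included, and the job is handed in when it is done.

```bash
mkdir -p pics; ls; python3 - <<'E'
from bench import ctrl
import cv2
for n in("scene","top"):
    im=ctrl.read_camera(n); cv2.imwrite(f"pics/{n}0.png",im[:,:,::-1])
    m=ctrl.camera_model(n); print(n,m["K"],m["extrinsics"])
s=ctrl.read_state(); print(s["clock"],s["ee_pos"],s["eef_rot"],s["width"],s["wrist_force"],ctrl.tip_extent)
E
```

```text
pics
scene [[460.55791288   0.         284.11925044]
 [  0.         460.55791288 213.23114559]
 [  0.           0.           1.        ]] [[ 0.65697598 -0.58225582  0.47891619 -0.0329051 ]
 [-0.75372429 -0.52142112  0.40002463 -0.08367781]
 [ 0.01680035 -0.62377734 -0.78142151  0.83188671]
 [ 0.          0.          0.          1.        ]]
top [[423.53134375   0.         278.30982406]
 [  0.         423.53134375 206.47257104]
 [  0.           0.           1.        ]] [[ 0.01547881 -0.99946117  0.02894437  0.39318934]
 [-0.99947023 -0.01629485 -0.02817338  0.30105016]
 [ 0.02862984 -0.02849295 -0.99918391  0.95406935]
 [ 0.          0.          0.          1.        ]]
0.1 [0.25967312 0.56811212 0.21847055] [-1.79779639e-04  2.12769586e-01  9.77102246e-01 -5.20521116e-04] 1.001710458067768 [-0.57431074 -0.25837011  0.15031462] 0.022
```

View pics/scene0.png

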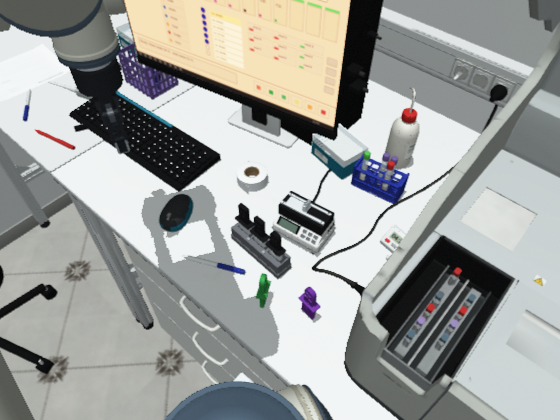

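View pics/top0.png

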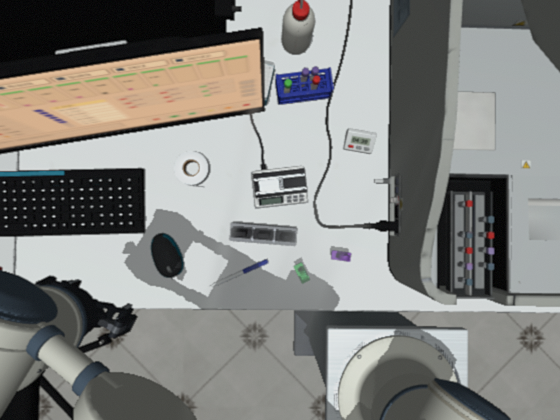

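The scene view shows the photometer at about (305,220) and the block with three slides at about (260,240). In the top view they are at about (280,187) and (263,233). Next I'll enlarge both in one composite.

```bash
python3 - <<'E'
import cv2,numpy as np
a=cv2.imread("pics/scene0.png")[185:285,225:345]; b=cv2.imread("pics/top0.png")[160:250,222:322]
A=cv2.resize(a,(480,400),interpolation=cv2.INTER_CUBIC) 
A=cv2.resize(a[:,:],None,fx=4.0,fy=4.0,interpolation=cv2.INTER_CUBIC)
B=cv2.resize(b,None,fx=4,fy=4,interpolation=cv2.INTER_CUBIC)
c=np.zeros((400,800,3),np.uint8); A=cv2.resize(a[:, :100],None,fx=4,fy=4,interpolation=cv2.INTER_CUBIC)
c[:,:400]=A; c[:360,400:]=B
cv2.imwrite("pics/c1.png",c)
E
```

```text
(no output)
```

View pics/c1.png

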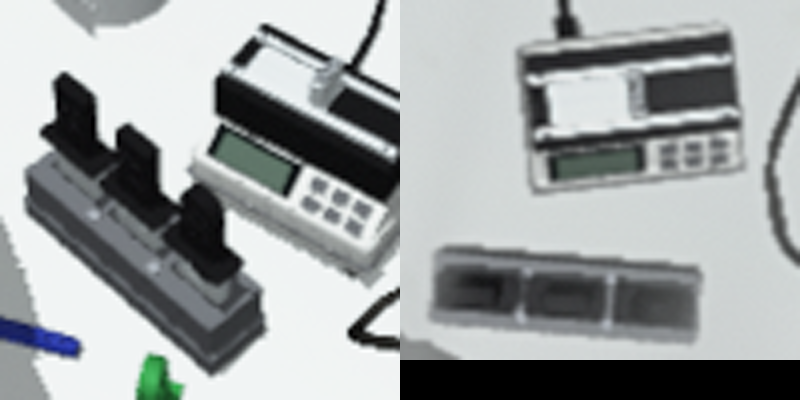

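Scene: the round-topped grip is the rightmost one, nearest the robot. The crops also show the rib and the corners of the head and block, so I'll fit poses from both cameras.

```bash
cat > h.py <<'E'
import numpy as np
from bench import ctrl
from scipy.optimize import least_squares
M={n:ctrl.camera_model(n) for n in("scene","top")}
def proj(n,P):
    E=M[n]["extrinsics"]; p=(np.atleast_2d(P)-E[:3,3])@E[:3,:3]; q=p@M[n]["K"].T; return q[:,:2]/q[:,2:]
def tf(v,P):
    c,s=np.cos(v[2]),np.sin(v[2]); P=np.atleast_2d(P); return np.c_[v[0]+c*P[:,0]-s*P[:,1],v[1]+s*P[:,0]+c*P[:,1],P[:,2]]
def fit(obs,v0):
    f=lambda v:np.concatenate([(proj(n,tf(v,np.array(P)/1000))-px)[0] for n,P,px in obs])
    r=least_squares(f,v0,loss="soft_l1"); return r.x,f(r.x).reshape(-1,2)
E
python3 - <<'E'
from h import *
S=lambda x,y:np.array([225+x/4-.4,185+y/4-.4]); T=lambda x,y:np.array([222+(x-400)/4-.4,160+y/4-.4])
ph=[("top",(28,29,80),T(521,47)),("top",(28,-80,80),T(729,27)),("top",(-22,-80,80),T(740,128)),("top",(-22,29,80),T(530,150)),
("top",(0,-23,103),T(637,90)),("scene",(-22,29,80),S(217,75)),("scene",(28,29,80),S(262,25)),("scene",(0,-23,103),S(330,70))]
bl=[("top",(21,74,42),T(433,249)),("top",(21,-74,42),T(701,268)),("top",(-21,-74,42),T(697,340)),("top",(-21,74,42),T(430,312)),
("scene",(-21,74,42),S(27,172)),("scene",(-21,-74,42),S(212,345)),("scene",(21,-74,42),S(265,297)),("scene",(-21,-74,0),S(212,373)),("scene",(0,-46,117),S(200,187))]
for o,v0 in((ph,(.45,.3,0)),(bl,(.35,.3,0))):
    v,r=fit(o,v0); print(v.round(4),"\n",r.round(1).tolist())
    print(tf(v,np.array([(0,0,0),(0,-23,0),(0,-73,0),(0,-46,0)])/1000).round(4))
E
```

```text
[0.4639 0.2996 0.1243] 
 [[0.1, 1.1], [0.5, 0.5], [0.4, -0.8], [0.5, -0.7], [-2.1, 0.1], [-0.2, 1.0], [1.5, -1.0], [-1.6, -0.6]]
[[0.4639 0.2996 0.    ]
 [0.4667 0.2768 0.    ]
 [0.4729 0.2272 0.    ]
 [0.4696 0.254  0.    ]]
[ 0.3618  0.308  -0.086 ] 
 [[-0.4, -2.0], [1.0, 0.3], [0.1, 1.7], [-1.8, 1.8], [-1.2, -1.4], [0.1, -1.6], [1.8, -1.7], [-0.0, 2.1], [1.2, 1.7]]
[[0.3618 0.308  0.    ]
 [0.3598 0.285  0.    ]
 [0.3555 0.2352 0.    ]
 [0.3579 0.2621 0.    ]]
```

```bash
cat >> h.py <<'E'
from scipy.spatial.transform import Rotation as R
PH=np.array([.4639,.2996,.1243]); BL=np.array([.3618,.308,-.086])
def go(frame,x,y,z,yaw=None):
    "shift in tool axes (mm) and roll so that TCP is at (x,y)mm of frame, z mm world, tool x along frame y"
    s=ctrl.read_state(); q=np.array(s["eef_rot"]); Rt=R.from_quat(q[[1,2,3,0]]).as_matrix()
    P=tf(frame,np.array([[x,y,z]])/1000)[0]
    a=np.arctan2(Rt[1,0],Rt[0,0]); r=a-(frame[2]+np.pi/2)
    print("t",s["clock"],"shift",(Rt.T@(P-s["ee_pos"])*1000).round(1),"roll",round((r+np.pi)%(2*np.pi)-np.pi,3))
def where(frame):
    s=ctrl.read_state(); p=np.array(s["ee_pos"]); c,n=np.cos(frame[2]),np.sin(frame[2]); d=p-[frame[0],frame[1],0]
    print("in frame mm",(np.array([c*d[0]+n*d[1],-n*d[0]+c*d[1],d[2]])*1000).round(1),"F",s["wrist_force"].round(1),"w",round(s["width"],3),"g",s["grasp_force"])
E
python3 -c "
from h import *
go(PH,0,14,150)"
```

```text
t 0.1 shift [-290.  -147.3   68.6] roll 1.018
```

```bash
python3 -m handwheel '[[-1,[-290,-147,20],1.02],[-1,[-290,-147,40],1.02],[-1,[-290,-147,68],1.02],[-1,[-290,-147,68],1.02],[-1,[-290,-147,68],1.02]]' 40; python3 -c "
from h import *
go(PH,0,14,150);where(PH)"
```

```text
clock: 0.52
ee_pos: [0.3878, 0.407, 0.1804]
eef_rot: [-0.0, 0.505, 0.863, -0.0]
wrist_force: [1.4, 0.4, 0.1]
width: 0.3
grasp_force: 0.0
t 0.5167 shift [-118.    19.1   30.4] roll 0.387
in frame mm [-62.2 116.1 180.4] F [1.4 0.4 0.1] w 0.3 g 0.0
```

```bash
python3 -m handwheel '[[-1,[-110,19,29],0.38],[-1,[-110,19,29],0.38],[-1,[-110,19,29],0.38],[-1,[-110,19,29],0.38],[-1,[-110,19,29],0.38]]'; python3 - <<'E'
from h import *
import cv2
go(PH,0,14,150);where(PH)
a=ctrl.read_camera("scene")[:,:,::-1]; b=ctrl.read_camera("top")[:,:,::-1]
c=np.hstack([cv2.resize(a[170:270,245:345],None,fx=4,fy=4,interpolation=2),cv2.resize(b[150:250,230:330],None,fx=4,fy=4,interpolation=2)])
cv2.imwrite("pics/c2.png",c)
E
```

```text
clock: 0.93
ee_pos: [0.4586, 0.321, 0.1512]
eef_rot: [-0.0, 0.658, 0.753, -0.001]
wrist_force: [-0.8, 0.3, -0.2]
width: -0.001
grasp_force: 0.0
t 0.9333 shift [-7.9  2.5  1.2] roll 0.01
in frame mm [ -2.6  21.9 151.2] F [-0.8  0.3 -0.2] w -0.001 g 0.0
```

View pics/c2.png

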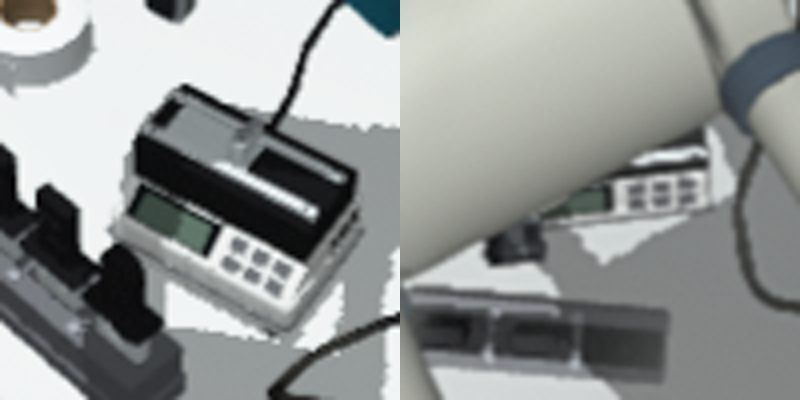

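The composite shows the rib still shut at about (245,140). Only a small dark part of the gripper is visible, at (170,10), so I'll take a wider crop to verify the tip position.

```bash
python3 - <<'E'
from h import *
import cv2
a=ctrl.read_camera("scene")[:,:,::-1].copy()
s=ctrl.read_state();p=np.array(s["ee_pos"])
x0,y0,k=210,90,4
c=cv2.resize(a[y0:y0+150,x0:x0+150],None,fx=k,fy=k,interpolation=2)
def dot(P,col):
    for u in proj("scene",P): cv2.circle(c,tuple(int(t) for t in ((u-[x0,y0]+.4)*k)),3,col,-1)
dot(p,(0,0,255));dot(p+[0,0,-.022],(0,255,0))
dot(tf(PH,np.array([(-22,29,80),(28,29,80),(-22,-80,80),(28,-80,80),(0,0,83),(0,-23,103)])/1000),(255,0,255))
dot(tf(BL,np.array([(0,-46,117),(0,0,117),(0,46,117),(-21,-74,42),(21,-74,42),(-21,74,42)])/1000),(255,200,0))
cv2.imwrite("pics/c3.png",c)
E
```

```text
(no output)
```

View pics/c3.png

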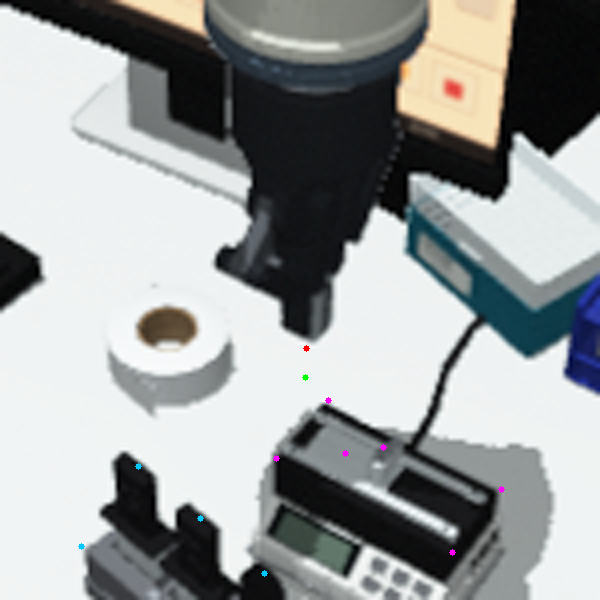

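```bash
python3 - <<'E'
from h import *
import cv2
a=ctrl.read_camera("scene")[:,:,::-1].copy()
b=cv2.imread("pics/scene0.png")
def mk(a,x0,y0,p):
    k=8; c=cv2.resize(a[y0:y0+75,x0:x0+50],None,fx=k,fy=k,interpolation=cv2.INTER_NEAREST)
    for h in(-.022,0,.03,.06):
        u=proj("scene",p+[0,0,h])[0]; cv2.circle(c,tuple(int(t) for t in ((u-[x0,y0]+.5)*k)),3,(0,0,255),-1)
    return c
p=np.array(ctrl.read_state()["ee_pos"]);print(p)
cv2.imwrite("pics/c4.png",np.hstack([mk(a,262,125,p),mk(b,95,90,np.array([.2597,.5681,.2185]))]))
E
```

```text
[0.4574303  0.32339068 0.15215477]
```

View pics/c4.png

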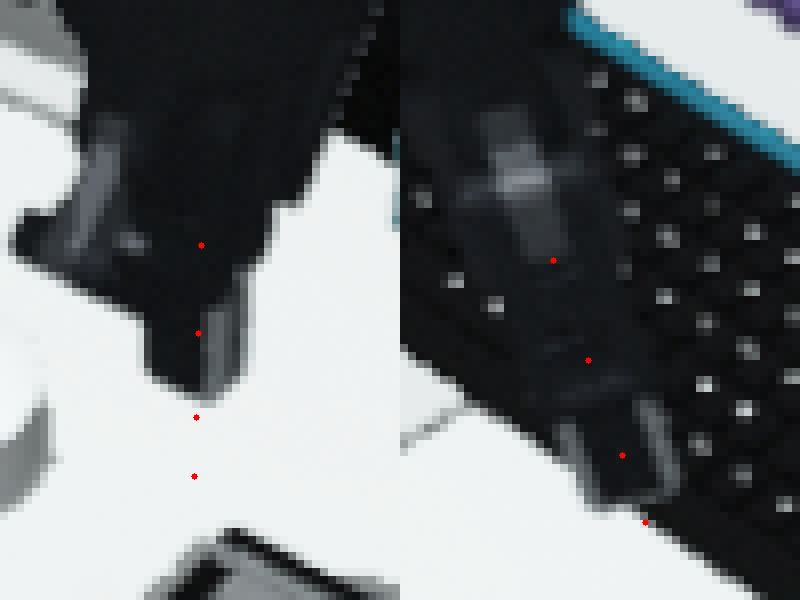

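The image puts the finger tip about 10 px above where the state predicts. I'll go down gently above the shutter, left of the rib, to check it by sight and by contact.

```bash
python3 -m handwheel '[[-1,[-10,3,20],0],[-1,[-10,3,39],0],[-1,[-10,3,39],0],[-1,[-10,3,39],0]]'; python3 - <<'E'
from h import *
import cv2
where(PH)
a=ctrl.read_camera("scene")[:,:,::-1].copy()
c=cv2.resize(a[150:240,255:355],None,fx=6,fy=6,interpolation=2)
where(PH)
cv2.imwrite("pics/c5.png",c)
E
```

```text
clock: 1.47
ee_pos: [0.4615, 0.3135, 0.1128]
eef_rot: [-0.0, 0.656, 0.754, -0.001]
wrist_force: [1.1, -0.2, 0.7]
width: 0.0
grasp_force: 0.0
in frame mm [ -0.7  14.1 112.8] F [ 1.1 -0.2  0.7] w 0.0 g 0.0
in frame mm [-1.000e-01  1.430e+01  1.136e+02] F [ 0.8  0.8 -0.1] w -0.002 g 0.0
```

View pics/c5.png

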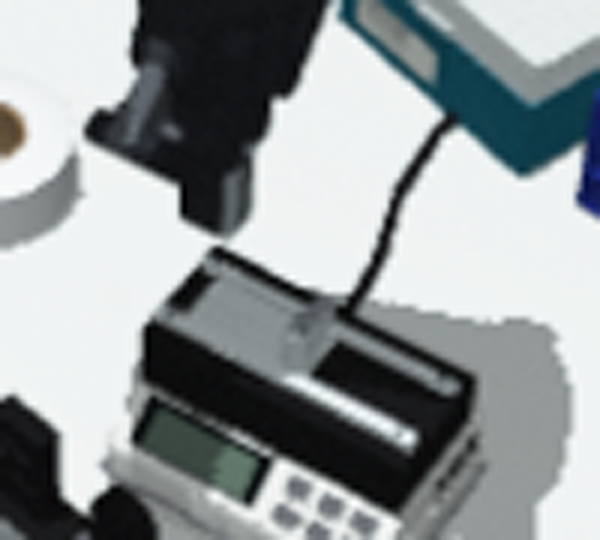

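The tip appears well above the plate although the state says it is 8 mm clear. I'll feel for the plate in small steps.

```bash
python3 -m handwheel '[[-1,[0,0,4],0],[-1,[0,0,8],0],[-1,[0,0,10],0],[-1,[0,0,10],0]]'; python3 - <<'E'
from h import *
import cv2
a=ctrl.read_camera("scene")[:,:,::-1].copy();b=ctrl.read_camera("top")[:,:,::-1].copy()
where(PH)
c=cv2.resize(a[150:240,255:330],None,fx=5,fy=5,interpolation=2)
d=cv2.resize(b[140:230,220:305],None,fx=5,fy=5,interpolation=2)
cv2.imwrite("pics/c6.png",np.hstack([c,d]))
print(proj("top",[.46,.31,.1]),proj("scene",[.46,.31,.1]))
E
```

```text
clock: 1.85
ee_pos: [0.4622, 0.313, 0.1027]
eef_rot: [-0.0, 0.657, 0.754, -0.0]
wrist_force: [0.3, -1.1, 0.3]
width: 0.002
grasp_force: 0.0
in frame mm [1.00e-01 1.35e+01 1.03e+02] F [0.1 0.4 0.7] w -0.003 g 0.0
[[262.27964553 185.37880225]] [[291.18243446 196.18445504]]
```

View pics/c6.png

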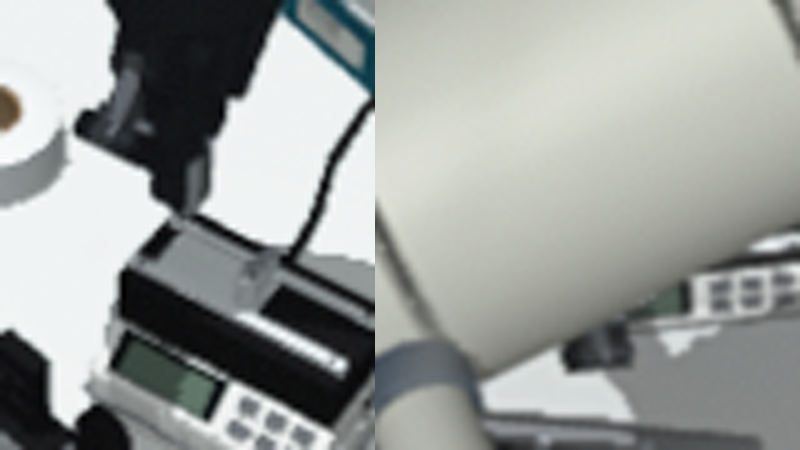

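No contact even at nominal tip z = 81 mm. By sight the tip is around z = 120 mm, so I'll keep descending carefully and watch the force and the pixel differences.

```bash
cat >> h.py <<'E'
def chars(n,x0,x1,y0,y1,st=1):
    g=ctrl.read_camera(n).mean(2)[y0:y1:st,x0:x1:st]
    for i,r in enumerate(g): print(y0+i*st,"".join(" .:-=+*#%@"[::-1][min(9,int(v/25.6))] for v in r))
E
python3 -m handwheel '[[-1,[0,0,5],0],[-1,[0,0,10],0],[-1,[0,0,15],0],[-1,[0,0,18],0],[-1,[0,0,18],0]]'; python3 -c "
from h import *
where(PH); chars('scene',265,330,180,215)"
```

```text
clock: 2.37
ee_pos: [0.4619, 0.3127, 0.084]
eef_rot: [-0.0, 0.657, 0.754, -0.001]
wrist_force: [-0.9, -0.1, -0.7]
width: 0.002
grasp_force: 0.0
in frame mm [-0.3 13.2 84. ] F [-0.9 -0.1 -0.7] w 0.002 g 0.0
180 ++=:.=%@%%##***%%%%@@@@@@@@@@@@@@@*.                   .*%#:     
181 ++=::#@%%%##**#%%#*#%@@@@@@@@@@@@%=.                   -%%=.     
182 ++=-=@@%%###**%%#*+*#@@@@@@@@@@@@#:                   .=%+.      
183 +=-::#@%%#####%%%%##%@@@@@@@@@%%#-.                   .#%:       
184 +=: .-+#%###%%%%%%@%@@@@@@@@@@%#-.                    :@*:       
185 =-.   .-=##%%%%%%@@@@@@@@@@@@@%#:                    .=%=.       
186 -.       -=#%@%%@%@@@@@@@@@@@%%#:                    .#%-        
187 .          -+#%%@@@@@@@@@@@@@%%#:                    :%%-        
188             .-+#@@@@@@@@@@@%%##*:                   .=%+.        
189               .-=*%@@@@@@@@#**#*:                   .#%-         
190                  :=*@@@@@@%#**#*:                   :#%-         
191                    -%@@@@@%#**#*:                  .=%#:         
192                    .#@@@@@%#**#*:                 
[... 855 characters left out ...]

205              -@@@@@#*+=================+*+++=====+#%@@#+=========
206             .=@@@@@@@#*+================++++++++===+#%@@#+=======
207             .*@@@@@@@@@#*+===============+++=*%#*+===+#%@%#+=====
208             :*@@@@@@@@@@%*+==============++=+@@@@#*+===+#%@@#+===
209            .=*@@@@@@@@@@@@%*++=======+===+++%@@@@@@#*+===*#%@@#+=
210            .=*@@@@@@@@@@@@@@%#+==========++%@@@@@@@@@#*+===+#%@%#
211            .=*@@@@@@@@@@@@@@@@%*+========+#@@@@@@@@@@@@#*+===+#%@
212           .==*@@@@@@@@@@@@@@@@@@%*+===--=+%@@@@@@@@@@@@@@#*+===#%
213           .==+%@@@@@@@@@@@@@@@@@@@%*+=:.:-=*%@@@@@@@@@@@@@@#*++++
214           .=--+#%@@@@@@@@@@@@@@@@@@@#*=:   :+*%@@@@@@@@@@@@@%*++=
```

```bash
python3 -m handwheel '[[-1,[0,0,4],0],[-1,[0,0,8],0],[-1,[0,0,10],0],[-1,[0,0,12],0]]'; python3 -m handwheel '[[-1,[0,0,1],0],[-1,[0,0,2],0],[-1,[0,0,3],0]]'; python3 -m handwheel '[[-1,[0,0,1],0],[-1,[0,0,2],0]]'; python3 -c "
from h import *
where(PH); chars('scene',275,310,185,215)"
```

```text
clock: 2.75
ee_pos: [0.4623, 0.3129, 0.0726]
eef_rot: [-0.0, 0.657, 0.754, -0.0]
wrist_force: [0.4, -0.4, 0.3]
width: -0.004
grasp_force: 0.0
clock: 3.0
ee_pos: [0.4625, 0.3131, 0.0703]
eef_rot: [0.0, 0.657, 0.754, 0.0]
wrist_force: [-5.6, -2.6, 27.7]
width: 0.001
grasp_force: 13.6
clock: 3.17
ee_pos: [0.4627, 0.3134, 0.0699]
eef_rot: [0.0, 0.657, 0.754, 0.001]
wrist_force: [-14.3, -4.1, 57.4]
width: -0.0
grasp_force: 28.6
in frame mm [ 0.5 13.9 69.9] F [-14.3  -4.1  57.4] w -0.0 g 28.551174709573388
185 ###*#%###@@@@@@@@@@@@@@%-          
186 ###*%%#+*#%@@@@@@@@@@@@*.          
187 ####%%#*+*#@@@@@@@@@%%#:           
188 ##%%%%%%##%@@@@@@@@@#*=.           
189 ##%%%%%@@@@@@@@@@@@@#+:            
190 #%%@%%%@@@@@@@@@@@@@%*:            
191 =*%@%%@@@@@@@@@@@@@%%*:            
192  :=*%@@@@@@@@@@@@%%##+.            
193    :=*%@@@@@@@@@%#**#+:.           
194      :==*%@@@@@@%#**###+:          
195         :+@@@@@@%#**##%@#-.        
196          .@@@@@@%#*##*#%@@#-.      
197          :@@@@@@%#*##+++#%@@#-.    
198         :*@@@@@@%**##+===+#%@@#-.. 
199        :#@@@@@@@%**##+=+===+#%@%#+-
200       :*%@@%%@@@%****+===+===+##***
201      .==*#%#*#%%#**+=======+==+***+
202     :+=+*+++==+**+++========+*#***+
203    .+#*++===================+***+++
204    :%@@#*+=================+****+++
205   .*@@@@@#*+================++*++++
206   .*@@@@@@@#*+================+++++
207   :*@@@@@@@@@#*+===========++=+++++
208  .=*@@@@@@@@@@%*++=========+==+++=*
209 .==*@@@@@@@@@@@@%*++=======+==++=*@
210 .==*@@@@@@@@@@@@@@%*+=========+++%@
211 .==*@@@@@@@@@@@@@@@@%*+=======++%@@
212 ===*@@@@@@@@@@@@@@@@@@%*+===--+*%@@
213 ===+%@@@@@@@@@@@@@@@@@@@%*+=:.:-=*%
214 ==--+##@@@@@@@@@@@@@@@@@@@#*=:   :+
```

Contact with the plate came at TCP z ≈ 70.7 mm. So the real tips are about 12 mm above the reported TCP, a constant z offset, while the horizontal position agrees. I'll back off and push the rib.

```bash
python3 -m handwheel '[[-1,[0,0,-8],0],[-1,[0,0,-12],0],[-1,[0,0,-12],0]]'; python3 -c "
from h import *
where(PH); go(PH,0,-58,78)"
```

```text
clock: 3.47
ee_pos: [0.4628, 0.3132, 0.0807]
eef_rot: [0.0, 0.657, 0.754, 0.001]
wrist_force: [0.6, 0.2, -0.5]
width: -0.002
grasp_force: 0.0
in frame mm [ 0.6 13.7 80.7] F [ 0.6  0.2 -0.5] w -0.002 g 0.0
t 3.4667 shift [-71.7  -1.5   2.7] roll 0.013
```

```bash
python3 -m handwheel '[[-1,[-15,0,2],0],[-1,[-25,0,2],0],[-1,[-38,0,2],0],[-1,[-50,-1,2],0],[-1,[-58,-1,2],0]]'; python3 -c "
from h import *
where(PH); go(PH,0,-58,78)"
```

```text
clock: 3.88
ee_pos: [0.4694, 0.2539, 0.0778]
eef_rot: [-0.0, 0.657, 0.754, -0.0]
wrist_force: [-0.2, 3.1, -1.5]
width: 0.003
grasp_force: 0.9
in frame mm [ -0.2 -46.   77.8] F [-0.2  3.1 -1.5] w 0.003 g 0.9301709892193344
t 3.8833 shift [-12.    0.1  -0.2] roll 0.012
```

```bash
python3 -m handwheel '[[-1,[-4,0,0],0],[-1,[-8,0,0],0],[-1,[-11,0,0],0],[-1,[-11,0,0],0]]';  python3 -m handwheel '[[-1,[-1,0,0],0],[-1,[-2,0,0],0]]'; python3 -c "
from h import *
where(PH); chars('scene',285,350,185,235)"
```

```text
clock: 4.22
ee_pos: [0.4708, 0.2441, 0.0779]
eef_rot: [0.0, 0.657, 0.754, -0.0]
wrist_force: [-0.4, 0.3, -0.4]
width: 0.002
grasp_force: 0.0
clock: 4.38
ee_pos: [0.4711, 0.2428, 0.078]
eef_rot: [0.0, 0.657, 0.754, 0.0]
wrist_force: [-1.3, 2.4, -0.4]
width: -0.001
grasp_force: 0.8
in frame mm [  0.1 -57.3  78. ] F [-1.3  2.4 -0.4] w -0.001 g 0.7734365877831806
185                        .#%%%%%@@@@@@@@@@@%%@@@@@@@#:             
186                        :%%%##%%@@@@@@@@@@%%@@@@@@%=.             
187                        -%%%###%%@@@@@@@@@@@@@@@@@#:              
188                        -@%%##%%%%@@@@@@@@@@@@@@@@=.              
189                        .#%**##%%@@@@@@@@@@@@@@@@%-               
190      ..                .=**+*#%%%@@@@@@@@@@@@@@@#:               
191     .*%+:               .+++*#@%@@@@@@@@@@@@@@@%=.               
192     :*%@%+:.            -**+*#@@@@@@@@@@@@@@@%#+.                
193    ..:++%@%+:.         .+++**%@@@@@@@@@@@@@@%+:.                 
194   :+-::.-+%@%+:       .-+***#%@@@@@@@@@@@@@@#:                   
195  :#%*=-. .=*%@#-.   .==+**+*#%@@@@
[... 2061 characters left out ...]

225 +++++++++**#%+=#%@@@@@@@@@@@@@@@@@@@@#*@@@@%*=+##+===============
226 +++++++++++*#@@#**%@@@@@@@@@@@@@@@@@@@@@@@@*+*#*+================
227 ++++++++++++*%@*==+*%@@@@@@@@@@@@@@@@@@@@@#++##*+++==============
228 =+*++++++++*#@%+--==+*%@@@@@@@@@@@@@@@@@@#+=*%*++++==============
229 .:=++++++++*%@+--=+*==+*%@@@@@@@@@@@@@@@%*=*##+=++===============
230 :  :=+*+++*#@#:.-=*#**==+*%@@@@@@@@@@@@%*+*%*+=+++===============
231 :.. .-=+*+*%@=..-+###*=-==+#%@@@@@@@@@@*++*#*+++*================
232 --:.. .-+*#@#: .-=+**+=+*+==*#%@@@@@@@#+=+++=+++=================
233 ==--:...:=*%=. .===++==*##*+-=*%@@@@@%*=++++++*+=================
234 ==-----: .:=:  :**+-===*###+===+*%@@@#+++===+*+==================
```

```bash
python3 -m handwheel '[[-1,[-1,0,0],0],[-1,[-2,0,0],0],[-1,[-3,0,0],0]]';  python3 -m handwheel '[[-1,[-1,0,0],0],[-1,[-2,0,0],0],[-1,[-2,0,0],0]]'; python3 -c "
from h import *
where(PH)"
```

```text
clock: 4.68
ee_pos: [0.4714, 0.2415, 0.0779]
eef_rot: [-0.001, 0.657, 0.754, 0.001]
wrist_force: [-5.7, 30.9, -6.3]
width: 0.002
grasp_force: 15.9
clock: 4.93
ee_pos: [0.4714, 0.2414, 0.0779]
eef_rot: [-0.002, 0.657, 0.754, 0.002]
wrist_force: [-7.8, 42.1, -7.9]
width: 0.003
grasp_force: 21.6
in frame mm [  0.3 -58.7  77.9] F [-7.8 42.1 -7.9] w 0.003 g 21.565596805885434
```

Shutter is at its stop. Next: back off, rise, open partly, and go above the reference filter.

```bash
python3 -m handwheel '[[-1,[12,0,0],0],[-1,[14,0,-25],0],[0,[14,0,-55],0],[0.2,[14,0,-60],0]]'; python3 -c "
from h import *
where(PH); go(BL,0,-46,125);go(BL,0,-46,65.5)"
```

```text
clock: 5.27
ee_pos: [0.4714, 0.2524, 0.1416]
eef_rot: [0.001, 0.657, 0.754, 0.002]
wrist_force: [1.5, 0.2, 1.5]
width: 0.275
grasp_force: 0.0
in frame mm [  1.6 -47.8 141.6] F [1.5 0.2 1.5] w 0.275 g 0.0
t 5.2667 shift [  25.3 -111.2   16.1] roll 0.224
t 5.2667 shift [  25.2 -111.5   75.6] roll 0.224
```

```bash
python3 - <<'E'
import cv2
from h import *
def asc(f,x0,x1,y0,y1,sc):
    g=cv2.imread(f).mean(2)[y0:y1,x0:x1]
    for i,r in enumerate(g): print(y0+i,"".join("@%#*+=-:. "[min(9,int(v/sc))] for v in r))
asc("pics/scene0.png",228,294,200,282,18)
asc("pics/top0.png",225,302,218,250,14)
E
```

```text
200                                                        +#%#:      
201                                                        .-=-       
202                                                                   
203             =+                                      +--           
204            =%%#.                                   *%%*=:         
205           -%%%%%=                                 .%%%%%*=.       
206           =%%%%%%+                                .@%%%%%%*=.     
207           -@@%%%%%+                               .@@@%%%%%%*=.   
208           .@@%%%%%%#.                             .@@@@@%%%%%#+-. 
209            %@@@%%%%%+                             .@@@@@@@%%%%%#=:
210            %%@@@%%%%*                             .@@@@@@@@%%%%%%#
211            @%%@@@@@@#                             .@@@@@@@@@@%%%%%
212            %%%@%@@@@#                             .@@@@@@@@@@@@@%%
213            *@@@%%@@@%                              +%@@@@@@@@@@@@@
214            #%@@%@@@@@                               -+%@@@@@@@@@@@
215           =%@@%%@@@@@          
[... 6567 characters left out ...]
    .:.:::   :--=============---:.      
241                                                      ...:::-:::::-::::.      
242                                                                  .....       
243                                                                              
244                                                                              
245                                                                              
246                                                                              
247                                                                              
248                                                                              
249
```

```bash
python3 - <<'E'
from h import *
S="scene"
T=lambda x,y:np.array([222+(x-400)/4-.4,160+y/4-.4])
o=[(S,(-21,74,42),(231,228)),(S,(-21,-74,42),(276.5,267.5)),(S,(21,-74,42),(291,256.5)),
(S,(5,58,117),(241,203)),(S,(-5,58,117),(238,205)),(S,(5,34,117),(246,208)),(S,(5,12,117),(255,216)),(S,(-5,12,117),(252.5,218)),(S,(5,-12,117),(261,222)),
(S,(10,-67,72),(284.5,248.5)),(S,(-10,67,72),(234.5,217.5)),(S,(-10,-25,72),(265.5,243.5)),(S,(-10,21,72),(246.5,230.5)),
("top",(21,74,42),T(433,249)),("top",(21,-74,42),T(701,268)),("top",(-21,-74,42),T(697,340)),("top",(-21,74,42),T(430,312))]
v,r=fit([(a,b,np.array(c)) for a,b,c in o],(.36,.3,-.08)); print(v.round(4)); print(r.round(1).tolist())
print(tf(v,[[0,-.046,0]]))
v,r=fit([(a,b,np.array(c)) for a,b,c in o if a==S],(.36,.3,-.08)); print(v.round(4)); print(r.round(1).tolist())
print(tf(v,[[0,-.046,0]]))
E
```

```text
[ 0.3596  0.3091 -0.0608]
[[-2.5, -0.8], [0.9, 1.8], [1.0, 0.3], [-0.4, -0.8], [-1.1, -0.2], [2.7, 0.7], [1.2, -1.2], [0.0, -0.4], [3.6, -0.3], [1.5, 1.2], [-0.9, 0.0], [-1.4, -0.3], [2.0, -0.4], [-1.3, -0.1], [0.4, 0.4], [-0.1, 1.9], [-2.1, 3.7]]
[[0.35680493 0.26315177 0.        ]]
[ 0.3587  0.3097 -0.0636]
[[-3.0, -0.8], [0.3, 1.9], [0.4, 0.5], [-0.9, -0.8], [-1.6, -0.1], [2.1, 0.8], [0.7, -1.1], [-0.5, -0.3], [3.1, -0.2], [0.9, 1.4], [-1.4, 0.0], [-2.0, -0.2], [1.5, -0.4]]
[[0.35577122 0.26382078 0.        ]]
```

```bash
sed -i 's/^PH=.*/PH=np.array([.4639,.2996,.1243]); BL=np.array([.360,.309,-.07])/' h.py; python3 -m handwheel '[[0.2,[27,-60,0],0.1],[0.2,[26,-111,10],0.2],[0.2,[26,-111,16],0.2],[0.2,[26,-111,16],0.2],[0.2,[26,-111,16],0.2]]'; python3 -c "
from h import *
where(BL); go(BL,0,-46,125);go(BL,0,-46,65.5);chars('scene',245,300,205,245)"
```

```text
clock: 5.68
ee_pos: [0.3545, 0.2617, 0.1217]
eef_rot: [-0.0, 0.728, 0.685, -0.001]
wrist_force: [1.3, 0.3, 0.7]
width: 0.597
grasp_force: 0.0
in frame mm [ -2.2 -47.6 121.7] F [1.3 0.3 0.7] w 0.597 g 0.0
t 5.6833 shift [ 1.5  2.2 -3.3] roll 0.009
t 5.6833 shift [ 1.6  2.3 56.2] roll 0.009
205 :     -######%%%%%@@@@@@@@@@@@@@@@@@@@@@@@@@@@@@@@@@@@@
206 #-  .-######%%%@@@@@@@@@@@@@@@@@%%@@@@@@@@@@@@@@#+*%@@@
207 @#-.=######%%%%@@@@@@@@@@@@@@@@%**@@@@@@@@@@%%@#-.:=*@@
208 @@%#######%%%%%@@@@@@@@@@@@@@@%+:-@@@@@@@@@%##%+:   :+#
209 %%%######%%%%%@@@@@@@@@@@@@@@@%: -@@@@@@@@@#+*#*=-.  .-
210 %###%###%%%%%@@@@@@@@@@@%@@@@@*: -@@@@@@@@@%#*#@%*+:.  
211 #####%%%%%%%%@@@@@@@@@@%%@@@@%=  -@@@@@@@@@@#*#@%%%*+:.
212 ####%%%@%%%%%@@@@@@@@@%%%@@@@%-  -@@@@@@@@@@#*#@@@%%%*=
213 ####%%@@@%%%%@@@@@@@@@@@@@@@@#:  :*%@@@@@@@@#*#@@@@%%@#
214 %##%%%@@@@%%%@@@@@@@@@@@@@@@@=    :*@@@@@@@@#*#@@@@@@@%
215 %%%%%@@@@@@%%%@@%%@@@@@@@@@@%-    .*@@@@@@@@#*#@@@@@@@@
216 %%%%@@%@@@@%%%@@*+%@@@@@@@@@#:    :@@@@@@@@@#*#@@@@@@@@
217 %%%%@@@@@@@@%%@%=.=#@@@@@@@%=    .*@%@@@@@@@#*%@@@@@@@@
218 @%%%@@@@@@@@@@@%- .+@@@@@%
[... 889 characters left out ...]
@@@@%***+==@@@@@@@#++**+=======-=+*#@*=-
234 ++++**###%%%@@@@@@@%#**++#@@@@@@@@*==+*++======--=+*+--
235 +++*###*+#%@@@@@@@@%#****#@@@@@@@@%*===+*+=======-----=
236 ++++*#*+++#%@@@@@@@%#**#%%@@@@@@@@@*====++++=======---=
237 +===+*+**++*%@@@@@@%***#@@@@@@@@@@@%+====++**+=======--
238 +=-:-++**+++*%@@@@%#***#%@@@@@@@@@@%*======++**+======-
239 ++=--+++**+++*#@@@@%####%@@@@@@@@@@@*=========+*++=====
240 *++++++++*+++++#%@@@%%#%%@@@@@@@@@@@*-=========++*+====
241 #*+++++++++*++++*%@%%#%@@@@@@@@@@@@@*-===-=======+++++=
242 ###*++++++++*++=+##**#@@@@@@@@@@@@@%*==============+**+
243 ####*+++++++**++++++#@@@@@@@@@@@@@@%*====-===-======++*
244 #####*+++++++**+++++#@@@@@@@@@@@@@@%*-==--==-====--===+
```

```bash
python3 -m handwheel '[[0.2,[1.5,2,15],0.01],[0.2,[1.5,2,35],0.01],[0.2,[1.5,2,53],0.01],[0.2,[1.5,2,57],0.01],[0.2,[1.5,2,57],0.01]]'; python3 -c "
from h import *
where(BL); go(BL,0,-46,65.5)"
```

```text
clock: 6.15
ee_pos: [0.3589, 0.2632, 0.0642]
eef_rot: [-0.0, 0.733, 0.681, -0.001]
wrist_force: [-0.9, -1.0, 0.8]
width: 0.6
grasp_force: 0.0
in frame mm [  2.1 -45.8  64.2] F [-0.9 -1.   0.8] w 0.6 g 0.0
t 6.15 shift [-0.2 -2.1 -1.3] roll -0.003
```

```bash
python3 -m handwheel '[[-0.4,[0,-2,-1],0],[-0.4,[0,-2,-1],0],[-1,[0,-2,-1],0],[-1,[0,-2,-1],0],[-1,[0,-2,-1],0]]' 30; python3 -c "
from h import *
where(BL)"
```

```text
clock: 6.57
ee_pos: [0.3569, 0.2638, 0.0668]
eef_rot: [0.0, 0.732, 0.681, 0.001]
wrist_force: [-1.0, -0.3, 8.9]
width: 0.11
grasp_force: 33.0
in frame mm [  0.1 -45.3  66.8] F [-1.  -0.3  8.9] w 0.11 g 33.02610246475524
```

```bash
python3 -m handwheel '[[-1,[0,0,0],0],[-1,[0,0,-8],0],[-1,[0,0,-30],0],[-1,[0,0,-60],0],[-1,[0,0,-90],0]]' 60; python3 -c "
from h import *
where(PH); go(PH,0,0,153)"
```

```text
clock: 6.98
ee_pos: [0.3559, 0.2632, 0.1575]
eef_rot: [-0.0, 0.732, 0.681, -0.001]
wrist_force: [1.4, 0.1, -0.1]
width: 0.108
grasp_force: 58.8
in frame mm [-111.7  -22.7  157.5] F [ 1.4  0.1 -0.1] w 0.108 g 58.76108438358642
t 6.9833 shift [ 44.1 105.1   4.4] roll -0.197
```

```bash
python3 -m handwheel '[[-1,[15,35,0],-0.1],[-1,[30,72,0],-0.197],[-1,[44,105,0],-0.197],[-1,[44,105,4],-0.197],[-1,[44,105,4],-0.197]]'; python3 - <<'E'
from h import *
import cv2
where(PH); go(PH,0,0,153)
a=ctrl.read_camera("scene")[:,:,::-1].copy(); cv2.imwrite("pics/s7.png",a)
x0,y0,k=255,150,7
c=cv2.resize(a[y0:y0+85,x0:x0+90],None,fx=k,fy=k,interpolation=2)
def dot(P,col):
    for u in proj("scene",P): cv2.circle(c,tuple(int(t) for t in ((u-[x0,y0]+.5)*k)),2,col,-1)
dot(tf(PH,np.array([(-22,29,80),(28,29,80),(-22,-80,80),(28,-80,80),(5,16,80),(-5,16,80),(5,-16,80),(-5,-16,80),(0,-73,103)])/1000),(255,0,255))
p=np.array(ctrl.read_state()["ee_pos"]); f=p[2]*1000-66.8+22
F=np.array([p[0],p[1],PH[2]])
dot(tf(F,np.array([(-4,15,f),(4,15,f),(-4,-15,f),(4,-15,f),(-10,21,f+45),(-10,-21,f+45),(10,-21,f+45)])/1000),(0,0,255))
cv2.imwrite("pics/c7.png",c)
E
```

```text
clock: 7.4
ee_pos: [0.4656, 0.3, 0.152]
eef_rot: [0.0, 0.662, 0.749, 0.0]
wrist_force: [-0.8, -1.4, -0.6]
width: 0.11
grasp_force: 58.8
in frame mm [  1.7   0.2 152. ] F [-0.8 -1.4 -0.6] w 0.11 g 58.825954870699206
t 7.4 shift [-0.2 -1.7 -1. ] roll -0.001
```

View pics/c7.png

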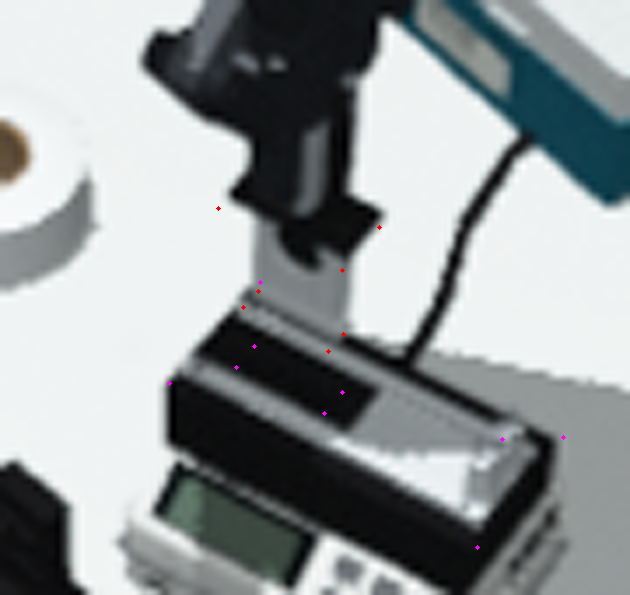

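c7 shows the single-window blade held upright above the head at (300,270), and the shutter open with the slot uncovered at about (290,375). The dots fit only to 1–2 px, so I'll measure both from the same picture.

```bash
python3 - <<'E'
import cv2
g=cv2.imread("pics/s7.png").mean(2)[174:236,276:340]
print("    "+"".join(str((276+i)//10%10) if (276+i)%10==0 else " " for i in range(64)))
for i,r in enumerate(g): print(174+i,"".join("@%#*+=-:. "[min(9,int(v/24))] for v in r))
E
```

```text
8         9         0         1         2         3         
174              .#@@@@@@%#+*#@@#:                  .*%+.      -*###
175             .*@@@@@@@%*+*#@@*.                  =%%:        -*##
176             =@@@@@@@@%*+*%@@*.                 .#%+.         -+#
177            :@@@@@@@@@%*+*%@@*:                .*%+.           .+
178            .*%@@@@@@%#**#@@@@#-.              =%%:             .
179             .=*%@@@%%***%@@@@@@%=.           .#%+.              
180               :+%@@@%##%@@@@@@@@@+          .*%#:               
181                :*#%@@@@@@@@@@@@@%-          -%%=                
182                :=+*@@@@@@@@@@@@%+           =%+.                
183                :=+*@@@@@@@@@@@@+.          .##:                 
184                :==+%@@@@@@@@@@*.           .%*.                 
185                -==+#@@@@##%@@#:            =%=                  
186                -===+#@@@#+*#%=            .#%:                  
187                -====+#%@#+=+*:            .%%:                  
188                -======*#*+===.            =%+.                  
189 
[... 2538 characters left out ...]
=+**+=----
226 :.   -+##############%@%+-=*%@@@@@@@@@@@@@@@@%%@@@@%*=+#*+==----
227 -::.  :*##############@%=  .=*%@@@@@@@@@@@@@@@@@@@@#++##*+++=---
228 ---:.  -=*###########%@*.    :=*%@@@@@@@@@@@@@@@@@#+=*%*==++=---
229 -----:.:--=*#########@@=   ::. :=*%@@@@@@@@@@@@@@%+=+**+=++=----
230 ==----------+*###*##%@#:  .=+=:  .=*%@@@@@@@@@@@%*=+%*+==++-----
231 =+===--===---=+****#%@=   .=++=.   .=#@@@@@@@@@%*==+#++=++=-----
232 ++++=======----=++*#@#:   .-==: .-.  :=#@@@@@@@#+==++==++=------
233 **+==========---:.-*%=    .:.:. -+==.  -*%@@@@%+===++=++=-------
234 :-+====++======-:  :-.  .=-.    ==+=:   .=*%@%*====-=+++--------
235   .:-===+*+=====-.      :++=:   -===. -:  :=**====--=++=--------
```

```bash
python3 - <<'E'
from h import *
where(PH)
pts=[((-10,21,47.5),(287.3,176.8)),((10,-21,47.5),(309.2,180.2)),((-10,-21,45),(303.8,186.6)),((4,-15,1),(304.4,197.2)),((-4,15,25),(290.6,None)),((4,-15,25),(304.7,None))]
def f(v,z=None):
    r=[]
    for P,u in pts:
        q=proj("scene",tf((v[0],v[1],PH[2]),np.array(P)/1000)+[0,0,v[2] if z is None else z])[0]
        r.append(q[0]-u[0]); 
        if u[1]: r.append(q[1]-u[1])
    return r
p=ctrl.read_state()["ee_pos"]
def rel(x,y):
    c,s=np.cos(PH[2]),np.sin(PH[2]);d=[x-PH[0],y-PH[1]];return np.round([1e3*(c*d[0]+s*d[1]),1e3*(-s*d[0]+c*d[1])],1)
a=least_squares(f,(.465,.3,.107)); print("free z",a.x.round(4),rel(*a.x[:2]),np.round(a.fun,1))
for z in(.105,.107,.110):
    b=least_squares(lambda v:f(v,z),(.465,.3)); print(z,b.x.round(4),rel(*b.x),np.round(b.fun,1))
E
```

```text
in frame mm [ 2.00e-01 -1.00e-01  1.52e+02] F [-0.5  0.5 -0.5] w 0.109 g 58.82610951724928
free z [0.468  0.3006 0.1062] [4.2 0.5] [-0.7  0.6  0.4  0.   0.4  0.6 -0.1 -1.2 -0.2  0.2]
0.105 [0.4689 0.3013] [5.1 1.1] [-0.7  0.6  0.4  0.   0.4  0.6 -0.1 -1.3 -0.1  0.2]
0.107 [0.4674 0.3002] [3.6 0.2] [-0.7  0.6  0.4  0.   0.4  0.6 -0.1 -1.2 -0.2  0.2]
0.11 [0.4652 0.2986] [ 1.2 -1.2] [-0.8  0.6  0.5 -0.   0.4  0.6 -0.1 -1.2 -0.2  0.2]
```

```bash
python3 -m handwheel '[[-1,[0,-2,8],0],[-1,[0,-2,18],0],[-1,[0,-2,24],0],[-1,[0,-2,26],0],[-1,[0,-2,28],0]]' 60;  python3 -c "
from h import *
where(PH)"; python3 -m handwheel '[[-1,[0,0,1],0],[-1,[0,0,2],0],[-1,[0,0,3],0]]'; python3 -c "
from h import *
where(PH)"
```

```text
clock: 7.87
ee_pos: [0.4618, 0.2993, 0.1234]
eef_rot: [-0.0, 0.662, 0.75, -0.0]
wrist_force: [0.9, 1.0, -0.1]
width: 0.107
grasp_force: 58.8
in frame mm [ -2.1  -0.  123.4] F [ 0.9  1.  -0.1] w 0.107 g 58.8269043447508
clock: 8.12
ee_pos: [0.4626, 0.2998, 0.1212]
eef_rot: [0.0, 0.662, 0.75, 0.0]
wrist_force: [0.1, 1.6, 0.1]
width: 0.111
grasp_force: 58.9
in frame mm [ -1.2   0.3 121.2] F [0.1 1.6 0.1] w 0.111 g 58.91913484680117
```

```bash
python3 -m handwheel '[[-1,[0,0,1.5],0],[-1,[0,0,3],0],[-1,[0,0,4],0]]'; python3 -m handwheel '[[-1,[0,0,1.5],0],[-1,[0,0,3],0],[-1,[0,0,4],0]]';  python3 -c "
from h import *
where(PH)"
```

```text
clock: 8.37
ee_pos: [0.4626, 0.3, 0.117]
eef_rot: [-0.0, 0.662, 0.75, 0.001]
wrist_force: [-0.7, 6.0, 2.5]
width: 0.107
grasp_force: 59.2
clock: 8.62
ee_pos: [0.4626, 0.3, 0.113]
eef_rot: [-0.0, 0.662, 0.75, 0.001]
wrist_force: [-0.7, 6.0, 3.2]
width: 0.112
grasp_force: 59.3
in frame mm [ -1.3   0.6 113. ] F [-0.7  6.   3.2] w 0.112 g 59.26886024666601
```

In the slot. The right wall pushes with 6 N, so I'll shift left a little and continue.

```bash
python3 -m handwheel '[[-1,[1,0,0],0],[-1,[1,0,3],0],[-1,[1,0,6],0],[-1,[1,0,8],0]]'; python3 -m handwheel '[[-1,[0,0,2],0],[-1,[0,0,4],0],[-1,[0,0,6],0],[-1,[0,0,6],0]]';  python3 -c "
from h import *
where(PH)"
```

```text
clock: 8.95
ee_pos: [0.4621, 0.3004, 0.1044]
eef_rot: [-0.0, 0.662, 0.75, -0.0]
wrist_force: [-0.4, 2.5, 0.4]
width: 0.107
grasp_force: 58.9
clock: 9.28
ee_pos: [0.4622, 0.3004, 0.0986]
eef_rot: [-0.0, 0.662, 0.75, -0.0]
wrist_force: [0.6, 0.9, 0.9]
width: 0.103
grasp_force: 59.2
in frame mm [-1.6  1.  98.6] F [0.6 0.9 0.9] w 0.103 g 59.18213228680543
```

```bash
python3 -m handwheel '[[-1,[0,0,2],0],[-1,[0,0,4],0],[-1,[0,0,6],0],[-1,[0,0,8],0]]'; python3 -m handwheel '[[-1,[0,0,2],0],[-1,[0,0,4],0],[-1,[0,0,6],0],[-1,[0,0,8],0]]';  python3 -c "
from h import *
where(PH)"
```

```text
clock: 9.62
ee_pos: [0.4623, 0.3005, 0.0908]
eef_rot: [0.0, 0.662, 0.75, 0.0]
wrist_force: [-1.9, 1.4, 4.8]
width: 0.105
grasp_force: 59.6
clock: 9.95
ee_pos: [0.4623, 0.3005, 0.0828]
eef_rot: [0.0, 0.662, 0.75, 0.0]
wrist_force: [-1.0, 0.9, 6.5]
width: 0.111
grasp_force: 59.7
in frame mm [-1.5  1.1 82.8] F [-1.   0.9  6.5] w 0.111 g 59.67564605307416
```

Spring force is rising as expected, with about 3 mm to go, so I'll use fine steps.

```bash
python3 -m handwheel '[[-1,[0,0,1],0],[-1,[0,0,1.5],0],[-1,[0,0,2],0],[-1,[0,0,2],0]]'; python3 -m handwheel '[[-1,[0,0,0.5],0],[-1,[0,0,1],0],[-1,[0,0,1],0]]';python3 -m handwheel '[[-1,[0,0,0.5],0],[-1,[0,0,0.5],0],[-1,[0,0,0.5],0]]'
```

```text
clock: 10.28
ee_pos: [0.4623, 0.3005, 0.0809]
eef_rot: [0.0, 0.662, 0.75, 0.0]
wrist_force: [-1.8, 0.4, 6.7]
width: 0.109
grasp_force: 60.0
clock: 10.53
ee_pos: [0.4623, 0.3005, 0.0799]
eef_rot: [0.0, 0.662, 0.75, 0.0]
wrist_force: [-1.6, -0.1, 6.1]
width: 0.107
grasp_force: 60.0
clock: 10.78
ee_pos: [0.4623, 0.3005, 0.0798]
eef_rot: [0.0, 0.662, 0.75, 0.0]
wrist_force: [-4.5, -1.0, 15.1]
width: 0.111
grasp_force: 61.3
```

The collar seated at 79.8 mm, as predicted, and the force stepped up to 15 N. One last look to check.

```bash
python3 -m handwheel '[[-1,[0,0,0],0],[-1,[0,0,0],0],[-1,[0,0,0],0]]'; python3 - <<'E'
from h import *
import cv2
a=ctrl.read_camera("scene")[:,:,::-1]
cv2.imwrite("pics/c8.png",cv2.resize(a[165:275,235:345],None,fx=5,fy=5,interpolation=2)); where(PH)
E
```

```text
clock: 11.03
ee_pos: [0.4623, 0.3005, 0.0798]
eef_rot: [0.0, 0.662, 0.75, 0.0]
wrist_force: [-2.1, 0.1, 13.9]
width: 0.111
grasp_force: 61.3
in frame mm [-1.4  1.1 79.8] F [-3.5 -1.5 15.2] w 0.108 g 61.26472018760978
```

View pics/c8.png

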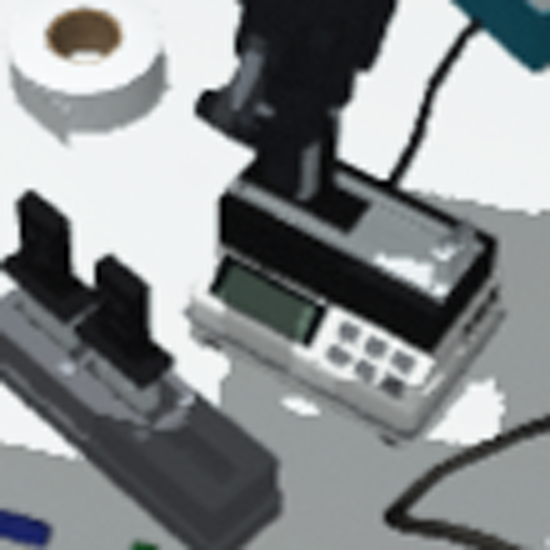

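The filter sits home at (310,195) between the guides, the shutter is open with its rib at (455,250), and the other two slides are untouched in the block. I'll hand it in.

```bash
python3 -c "
from bench import ctrl
print(ctrl.finish_job())"
```

```text
the job is handed in; nothing more can be done
None
```

I handed the job in at about 11 s of the 54 s: the shutter is at its right stop and the reference filter is held home in the slot at about 15 N, with the other two slides still in the block. While feeling for the height I pressed the closed fingertips on the shutter plate with up to 57 N, and pushed up to 42 N against the shutter's stop, both above the 40 N set for the arm and gripper body.

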